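Coast-down check of a rotary repair stand

ROBOT

A 7-joint arm with a two-finger parallel gripper is mounted at the origin on the work surface. World frame = base frame: x ahead of the robot, y to its left, z up, the work surface at z = 0. Lengths are in m, angles in rad, forces in N, time in s.
With the tool pointing down it reaches from about 0.4 to 0.85 m from the base axis. Payload 4.5 kg.
Tool frame: the origin (TCP) lies between the finger pads, 19 mm behind the fingertips; this is the grasp point; z points along the fingers, y is the line along which they close (so a half turn about z gives the same grasp; the last joint's range is limited). The gripper opens to 88 mm and grips with 3 to 60 N. Pads are 18 mm wide; open, the fingers measure 123 mm over their backs; the gripper's body (75 mm by 187 mm) begins 45 mm behind the grasp point.
Start: joints at [-1.07, 0.689, -0.195, 1.565, 0.157, 0.902, -0.215], TCP at [0.281, 0.558, 0.257] pointing down, gripper open.
Joint ranges: [-3.01, 3.01], [-0.46, 2.08], [-1.47, 1.51], [0.13, 2.56], [-1, 4.14], [0.04, 2.09], [-2.66, 2.66]. Speed limits (rad/s): [2.57, 2.57, 3.14, 3.14, 3.14, 3.14, 3.14].

INTERFACE

Orientations are given as a unit quaternion [x, y, z, w].
In Python, from plant import r gives the robot as it stands. The module is installed in compiled form; this text tells all that it offers.
- The arm moves only by the shell command python3 -m pendant 'ROWS' [FORCE]. ROWS is JSON, one flat list of numbers, 7 for each row, row after row: the opening, from 0 (shut) to 1 (fully open), then the shift along the tool's x, y, z scaled (see below), then the turn, a rotation vector about the tool's x, y, z scaled (see below). A call has 1 to 12 rows; each row is the pose to reach, as a shift and turn from the pose commanded when the call began, along the tool's axes at that moment; what a row does not reach only later rows make up. The controller multiplies each number of a shift by 0.15 m and each number of a turn by pi/2 rad. A row lasts 1/10 s, in which the tool goes at most 50 mm and 8.59 degrees, less where a joint would pass 70% of its speed; a pose out of reach is approached as far as the arm can. A call with a number of a shift or a turn outside -1 to 1 is refused whole. A call with a gripper value outside its range is refused whole. The fingers move at their own pace and stop on an object; FORCE is the grip in N (left out, the last holds). Time passes only in rows, so rows that repeat a pose let the fingers close. It gives the time, the measured TCP pose, the force, the opening and the grip force at its end, in the units of the state.
- r.get_state(): the state, without advancing time (a new reading comes with each control period).
- r.snapshot(name): name is "scene" or "top" or "wrist"; returns a dict with "img" (420x560x3 uint8, red, green, blue), "mtx" (3x3 intrinsics, pixels), "cam_to_world" (4x4, takes a point from camera to world coordinates). Camera axes: x right, y up, looking along -z (the intrinsics and any distortion apply to the point x, -y, -z); pixel columns grow to the right and rows downward; lengths in m; the calibration is good to about 2 mm. A picture is of the moment at which its call begins. There is no depth.
- r.finish_job(): hands the job in; it is judged then, once.
The state is a dict: "clock": time; "q": joint angles; "qd": joint speeds; "joint_torque": joint torques, N m; "tool_pos": TCP position; "eef_rot": TCP orientation; "contact_force": force on the tool from outside, world axes, zero at the start; "moment": the same for the moment, N m; "opening": opening from 0.0 (shut) to 1.0 (fully open); "finger_force": force on a finger pad.
Only numpy, scipy, OpenCV 4.12 (cv2) and the standard library are available. Lean on these libraries where they do the work, as an engineer would, in place of code of your own. Each camera call takes 0.05 s, during which the arm holds its last target. There are 200 camera calls.

TASK

Check the bearing of the rotary repair stand: push its orange knob round so that the plate spins freely, at a turn in about three seconds and never as fast as a turn in two seconds. Let go, and while the plate coasts untouched at better than a turn in twelve seconds, keep the gripper right above the moving tag on top of the knob (sideways within 30 mm, fingertips 10 to 60 mm over it) for five seconds without a break, because the reader in the gripper loses the tag otherwise. Then let the plate come to rest, or stop it gently, and finish with the tool clear, well over 10 cm above the knob, and leave everything else on the bench where it is.

Things in the scene. Friction and masses are not known exactly. Their poses are not given: they have to be found in the camera images.
- stand: fixed rotary repair stand: dark foot 170 mm across under a round plate with cyan top, 240 mm across, 15 mm thick, its top 50 mm above the bench, turning on a vertical axle. Origin: on the axle, underside of the foot, z up. A grey shaver half shell with motor and purple cell is clamped on the plate, within 65 mm of the axle and 30 mm above the plate
- axle (a point): point on the vertical turning axis, level with the plate's top (50 mm above the bench)
- plate (a joint): plate angle, rad, counterclockwise from above positive, endless; knob at this angle from the stand's x axis. Free bearing: inertia about 0.006 kg m2 (plate and load 0.9 kg, true value up to 20 % off), viscous drag 0.0004 N m s/rad, dry drag 0.0003 N m: from 2 rad/s it slows to about 1.2 in 5 s and stops in some 20 s
- tag (a point): white tag, centre of the top of the orange knob: an upright round post fixed to the plate, 30 mm in diameter, 45 mm tall, axis 95 mm from the axle, top 95 mm above the bench. While following, the tcp belongs straight above this point, 29 to 79 mm higher (fingertips 10 to 60 mm over it)
- bin: bystander: blue divided parts bin, 130 x 180 x 50 mm, origin under its centre
- driver: bystander: screwdriver lying on the bench, origin under its middle
- cells: bystander: black block 60 x 110 mm with three upright purple cells, 67 mm tall, origin under its centre
- shell: bystander: empty grey shaver half shell, 150 x 45 x 25 mm, origin under its centre
- cleaner: bystander: white cleaner bottle, 56 mm across, 130 mm tall, origin under its centre
- cup: bystander: grey cup, 80 mm across, 90 mm tall, origin under its centre

How it is judged:
On the way, in this order (a step that is already met when the one before it is completed fails the run):
1. the plate spins freely, faster than a turn in 6.5 s, nothing touching it ((velocity of joint plate above 0.97 rad/s or velocity of joint plate below -0.97 rad/s) and contact force between each of the fingers, the arm and stand below 0.2 N), for 0.1 s.
2. for 5 s the tcp stays within 30 mm sideways of the tag, fingertips 6 to 66 mm above it, while the plate coasts untouched at more than 0.5 rad/s ((velocity of joint plate above 0.5 rad/s or velocity of joint plate below -0.5 rad/s) and contact force between each of the fingers, the arm and stand below 0.2 N and horizontal distance between the grasp point and tag below 0.031 m and z of the grasp point in the frame of tag between 0.025 and 0.085 m), for 5 s.
At the end, for the whole second after the job is handed in: the plate is at rest (under 0.04 rad/s) and untouched, the tcp is more than 100 mm above the knob's top, and the bystanders lie still within 20 mm of where they began (velocity of joint plate between -0.04 and 0.04 rad/s and contact force between each of the fingers, the arm and stand below 0.2 N and z of the grasp point in the frame of tag above 0.1 m and distance of each of bin, driver, cells, shell, cleaner, cup from where it was at the start of the episode below 0.02 m and linear speed of each of bin, driver, cells, shell, cleaner, cup below 0.02 m/s).
It fails at once if the plate is spun faster than a turn in two seconds (3.14 rad/s) (velocity of joint plate above 3.14 rad/s or velocity of joint plate below -3.14 rad/s).
It fails at once if the stand or plate is struck or pressed with more than 30 N (contact force between any of the fingers, the arm and stand above 30 N).
It fails at once if a bystander is shifted by more than 30 mm (distance of any of bin, driver, cells, shell, cleaner, cup from where it was at the start of the episode above 0.03 m).
It also fails if it takes over 72 s, if anything falls off the work surface, if the arm or the gripper's body presses on something with over 40 N, if the wrist force passes 120 N, or if a joint passes its speed limit or range.

## Working session

There is one attempt and no reset: what is moved stays moved. The work goes in short steps, Python scripts to look and compute and a shell command to move; the robot and the scene stay as the last step left them, time stands still between calls to the robot, and variables do not carry over. Pictures are saved under pics/ and viewed, at most 10 in all, crops included, and the job is handed in when it is done.

```bash
mkdir -p pics
python3 - <<'E'
from plant import r
import cv2,numpy as np
s=r.get_state();print({k:np.round(v,3).tolist() for k,v in s.items()})
a=r.snapshot("top");b=r.snapshot("scene")
for n,c in(("top",a),("scene",b)):
    cv2.imwrite(f"pics/{n}0.png",c["img"][:,:,::-1]);print(np.round(c["mtx"],1).tolist(),np.round(c["cam_to_world"],3).tolist())
E
```

```text
{'clock': 0.0, 'q': [-1.07, 0.69, -0.195, 1.566, 0.157, 0.903, -0.215], 'qd': [-0.0, 0.001, 0.002, -0.001, 0.0, -0.001, 0.0], 'joint_torque': [-0.0, -52.756, -1.267, -15.344, -0.053, 0.006, 0.0], 'tool_pos': [0.281, 0.558, 0.257], 'eef_rot': [0.231, 0.973, -0.001, -0.0], 'contact_force': [-0.856, 0.804, 0.867], 'moment': [-0.002, 0.004, -0.009], 'finger_force': 0.0, 'opening': 0.999}
[[524.6, 0.0, 268.5], [0.0, 524.6, 209.4], [0.0, 0.0, 1.0]] [[0.018, 0.989, -0.146, 0.353], [-1.0, 0.019, 0.005, 0.027], [0.008, 0.145, 0.989, 1.499], [0.0, 0.0, 0.0, 1.0]]
[[506.2, 0.0, 281.1], [0.0, 506.2, 212.5], [0.0, 0.0, 1.0]] [[0.105, -0.711, 0.695, 1.62], [0.994, 0.074, -0.075, -0.103], [0.002, 0.699, 0.715, 1.209], [0.0, 0.0, 0.0, 1.0]]
```

View pics/top0.png

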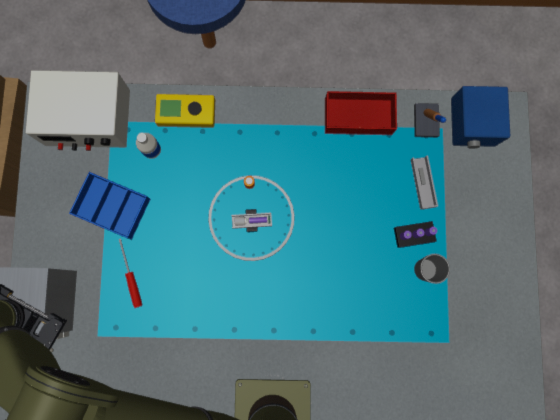

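View pics/scene0.png

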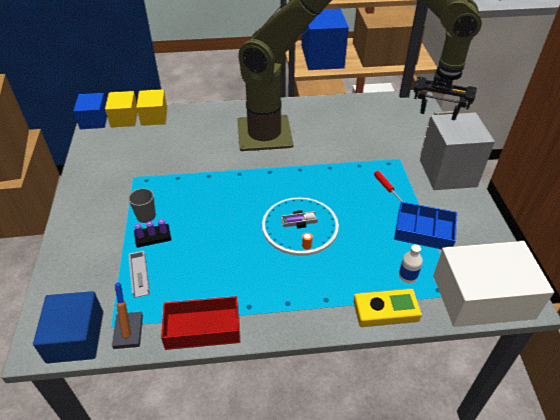

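The top view shows the plate ring at about (251,218) and the orange knob with its tag at (249,182). The bystanders are well clear of both. The scene view has the knob at (307,240).

```bash
cat > h.py <<'E'
import numpy as np,cv2
from plant import r
def ray(c,uv,z):
    K=c["mtx"];T=c["cam_to_world"]
    d=np.linalg.solve(K,[uv[0],uv[1],1.])*[1,-1,-1];d=T[:3,:3]@d
    return T[:3,3]+d*(z-T[2,3])/d[2]
def orange(c,box=None):
    h=cv2.cvtColor(c["img"],cv2.COLOR_RGB2HSV)
    m=cv2.inRange(h,(5,130,120),(20,255,255))
    return m
def knob(c):
    # hull of the biggest orange blob near the plate incl. white tag
    m=orange(c)
    n,l,s,ce=cv2.connectedComponentsWithStats(m)
    return [(s[i].tolist(),ce[i].round(1).tolist()) for i in range(1,n) if s[i,4]>8]
E
python3 - <<'E'
from h import *
for n in("top","scene"):
    c=r.snapshot(n);print(n,knob(c))
    img=c["img"].astype(int);m=((img.min(2)>150)&(np.ptp(img,axis=2)<50)).astype(np.uint8)
    cs,_=cv2.findContours(m,cv2.RETR_EXTERNAL,cv2.CHAIN_APPROX_NONE)
    for k in cs:
        (x,y,w,h)=cv2.boundingRect(k)
        if 55<w<110 and 40<h<110: 
            e=cv2.fitEllipse(k);print(e,ray(c,e[0],.05).round(4))
            P=np.array([ray(c,p[0],.05)[:2] for p in k]);A=np.c_[2*P,np.ones(len(P))]
            s=np.linalg.lstsq(A,(P**2).sum(1),rcond=None)[0];print('circ',s[:2],np.sqrt(s[2]+s[0]**2+s[1]**2))
        elif w<12 and h<12 and len(k)>4:
            q=k.mean(0)[0];
            p=ray(c,q,.095)
            if .3<p[0]<.7 and abs(p[1])<.2: print('blob',q,w,h,p.round(4))
    x0,y0=(205,160) if n=="top" else (255,190)
    cv2.imwrite(f"pics/{n}1.png",cv2.resize(c["img"][y0:y0+110,x0:x0+110,::-1],None,fx=5,fy=5,interpolation=0))
E
```

```text
top [([244, 176, 10, 10, 37], [248.5, 181.2])]
blob [238.5   220.125] 8 3 [0.5288 0.1004 0.095 ]
blob [247.         216.66666667] 3 3 [0.5386 0.0777 0.095 ]
blob [248.66666667 180.33333333] 6 6 [0.6386 0.0756 0.095 ]
((250.9141082763672, 217.57308959960938), (82.05325317382812, 83.01373291015625), 76.36872100830078) [0.5422 0.0684 0.05  ]
circ [0.54356144 0.06834139] 0.11540798060351073
((71.67827606201172, 102.406005859375), (71.15655517578125, 104.44024658203125), 88.34551239013672) [0.8656 0.5904 0.05  ]
circ [0.86681705 0.59040482] 0.12397076518914425
scene [([329, 0, 21, 4, 41], [339.4, 1.8]), ([353, 0, 17, 3, 22], [361.3, 1.7]), ([376, 0, 17, 2, 23], [383.7, 0.7]), ([403, 0, 12, 1, 12], [408.5, 0.0]), ([358, 5, 57, 24, 1044], [388.4, 16.3]), ([347, 38, 10, 18, 53], [350.4, 45.6]), ([295, 40, 6, 11, 35], [297.3, 44.7]), ([415, 44, 9, 24, 43], [419.1, 55.0]), ([285, 50, 4, 11, 24], [287.1, 55.1]), ([351, 51, 51, 22, 128], [371.3, 65.3]), ([422, 50, 14, 20, 50], [428.6, 60.5]), ([295, 52, 5, 14, 30], [296.5, 57.9]), ([300, 54, 7, 16, 32], [303.1, 63.2]), ([308, 57, 42, 16, 101], [
[... 357 characters left out ...]
[298, 74, 14, 3, 20], [305.4, 75.6]), ([316, 74, 15, 2, 23], [323.0, 74.6]), ([414, 76, 3, 5, 9], [414.7, 78.0]), ([296, 78, 50, 18, 699], [319.8, 86.8]), ([452, 89, 14, 3, 19], [458.3, 90.0]), ([0, 129, 40, 60, 553], [23.2, 160.9]), ([303, 233, 9, 16, 83], [307.1, 241.4]), ([117, 302, 12, 36, 211], [122.6, 319.2]), ([553, 303, 7, 8, 35], [556.8, 305.8])]
((299.8836669921875, 225.0303497314453), (54.569557189941406, 75.57505798339844), 92.40482330322266) [0.5541 0.071  0.05  ]
circ [0.54805765 0.07159831] 0.11741688582922444
blob [278.28571429 165.85714286] 4 2 [0.317  0.0273 0.095 ]
blob [253.96153846 166.30769231] 11 5 [ 0.3108 -0.0546  0.095 ]
blob [283.2 163.2] 3 2 [0.3049 0.0454 0.095 ]
```

View pics/top1.png

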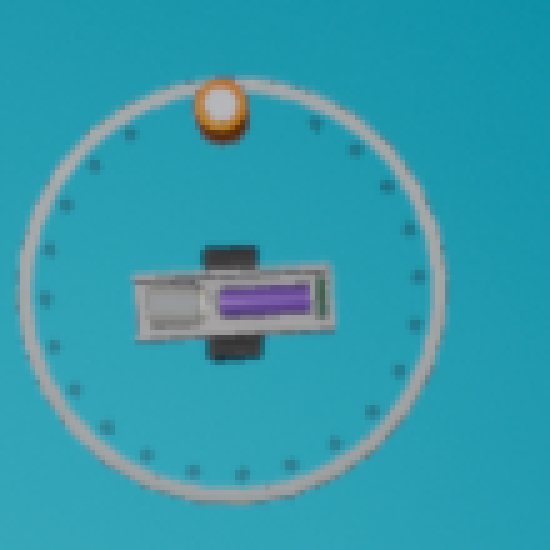

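The axle is at about (0.544, 0.069). The tag is at (0.639, 0.076), which puts it 96 mm from the axle and agrees with the given 95 mm. I'll shut the fingers and move to the push start behind the knob.

```bash
python3 -m pendant '[0,-0.3,-0.15,0,0,0,0, 0,-0.6,-0.3,0,0,0,0, 0,-0.947,-0.472,0,0,0,0, 0,-0.947,-0.472,0,0,0,0]'; python3 -m pendant '[0,-0.3,-0.15,0,0,0,0, 0,-0.6,-0.3,0,0,0,0, 0,-0.947,-0.472,0,0,0,0, 0,-0.947,-0.472,0,0,0,0]';python3 -m pendant '[0,-0.3,-0.15,0,0,0,0, 0,-0.6,-0.3,0,0,0,0, 0,-0.947,-0.472,0,0,0,0, 0,-0.947,-0.472,0,0,0,0]';python3 -m pendant '[0,-0.3,-0.15,0,0,0,0, 0,-0.6,-0.3,0,0,0,0, 0,-0.947,-0.472,0,0,0,0, 0,-0.947,-0.472,0,0,0,0]'; python3 -m pendant '[0,0,0,0,0,0,0.095, 0,0,0,0,0,0,0.19, 0,0,0,0,0,0,0.278, 0,0,0,0,0,0,0.278,0,0,0,0,0,0,0.278]'
```

```text
clock: 0.6
tool_pos: [0.3816, 0.424, 0.2571]
eef_rot: [0.236, 0.972, -0.003, 0.002]
contact_force: [0.7, 0.5, 0.1]
opening: 0.664
finger_force: 0.0
clock: 1.0
tool_pos: [0.4756, 0.297, 0.2571]
eef_rot: [0.236, 0.972, -0.002, 0.002]
contact_force: [-0.6, -0.3, -0.3]
opening: 0.299
finger_force: 0.0
clock: 1.4
tool_pos: [0.5699, 0.17, 0.257]
eef_rot: [0.236, 0.972, -0.002, 0.002]
contact_force: [-0.1, -0.8, -0.1]
opening: 0.01
finger_force: 0.0
clock: 1.8
tool_pos: [0.6641, 0.0429, 0.2568]
eef_rot: [0.235, 0.972, -0.002, 0.002]
contact_force: [-0.1, -1.2, -0.6]
opening: 0.007
finger_force: 0.0
clock: 2.3
tool_pos: [0.6609, 0.0512, 0.2573]
eef_rot: [0.434, 0.901, 0.0, -0.0]
contact_force: [0.0, 0.6, 0.4]
opening: 0.006
finger_force: 0.0
```

```bash
python3 -m pendant '[0,0,0,0.3,0,0,0, 0,0,0,0.6,0,0,0, 0,0,0,0.9,0,0,0, 0,0,0,1,0,0,0,0,0,0,1,0,0,0]'; python3 -m pendant '[0,0,0,0.13,0,0,0, 0,0,0,0.13,0,0,0]'
python3 - <<'E'
from h import *
s=r.get_state();print(s["q"],s["tool_pos"])
c=r.snapshot("scene")
x0,y0=230,150
cv2.imwrite("pics/s2.png",cv2.resize(c["img"][y0:y0+150,x0:x0+200,::-1],None,fx=4,fy=4))
print([k for k in knob(c) if 220<k[1][1]<260 and 260<k[1][0]<340])
E
```

```text
clock: 2.8
tool_pos: [0.6597, 0.0499, 0.1054]
eef_rot: [0.436, 0.9, -0.001, -0.002]
contact_force: [-0.2, 0.2, -0.3]
opening: 0.009
finger_force: 0.0
clock: 3.0
tool_pos: [0.6615, 0.0498, 0.0886]
eef_rot: [0.436, 0.9, 0.0, 0.0]
contact_force: [-0.7, -0.2, 0.3]
opening: 0.004
finger_force: 0.0
[-0.086762    0.95040167 -0.11077354  1.55718132  0.15024833  0.64203579
  0.39630268] [0.66149074 0.04984375 0.08858553]
[([305, 246, 4, 3, 9], [306.7, 247.2])]
```

View pics/s2.png

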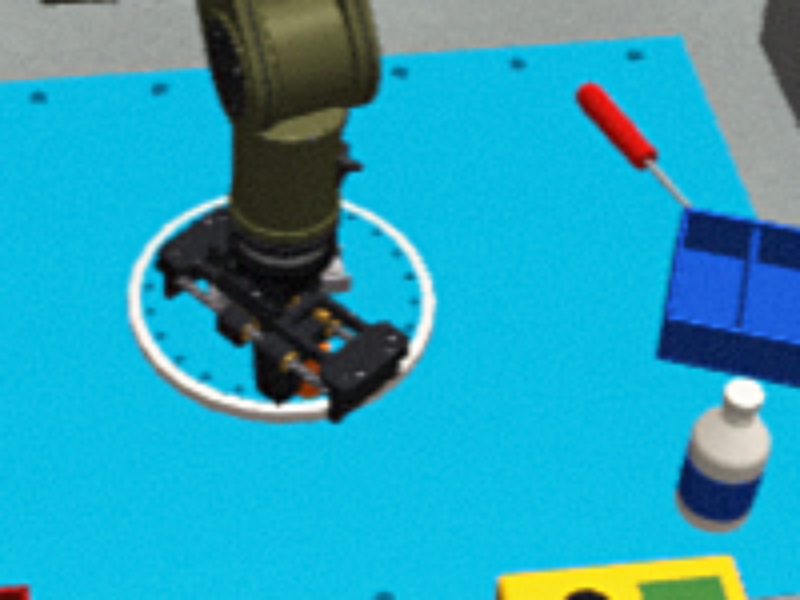

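```bash
python3 -m pendant '[0,0.036,0,0,0,0,0, 0,0.072,0,0,0,0,0, 0,0.098,0.013,0,0,0,0, 0,0.136,0.03,0,0,0,0, 0,0.186,0.05,0,0,0,0, 0,0.25,0.075,0,0,0,0, 0,0.327,0.09,0,0,0,0, 0,0.419,0.1,0,0,0,0, 0,0.522,0.09,0,0,0,0, 0,0.634,0.065,0,0,0,0, 0,0.749,0.03,0,0,0,0, 0,0.62,0.03,-0.27,0,0,0]'; python3 -m pendant '[0,0,0,-0.3,0,0,0,0,0,0,-0.4,0,0,0]'
python3 - <<'E'
from h import *
print(r.get_state()["clock"],r.get_state()["eef_rot"],r.get_state()["tool_pos"])
for n in("scene","top"):
    c=r.snapshot(n);t=r.get_state()["clock"]
    print(n,t,[k for k in knob(c) if ((n=="top") or (200<k[1][1]<260 and 250<k[1][0]<350))])
    x0,y0=(205,160) if n=="top" else (230,170)
    cv2.imwrite(f"pics/{n}3.png",cv2.resize(c["img"][y0:y0+120,x0:x0+160,::-1],None,fx=4,fy=4))
a,b=[cv2.imread(f"pics/{n}3.png") for n in("scene","top")]
cv2.imwrite("pics/b3.png",cv2.resize(np.vstack([a,b]),None,fx=.6,fy=.6))
E
```

```text
clock: 4.25
tool_pos: [0.5984, 0.1311, 0.124]
eef_rot: [0.432, 0.902, -0.003, -0.007]
contact_force: [0.1, 1.0, -0.1]
opening: 0.006
finger_force: 0.0
clock: 4.45
tool_pos: [0.6086, 0.1262, 0.1926]
eef_rot: [0.437, 0.9, 0.002, 0.002]
contact_force: [0.9, 1.4, -0.0]
opening: 0.005
finger_force: 0.0
4.45 [0.43670606 0.89959889 0.00200268 0.00237409] [0.60860806 0.12618398 0.19256102]
scene 4.5 []
top 4.55 []
```

View pics/b3.png

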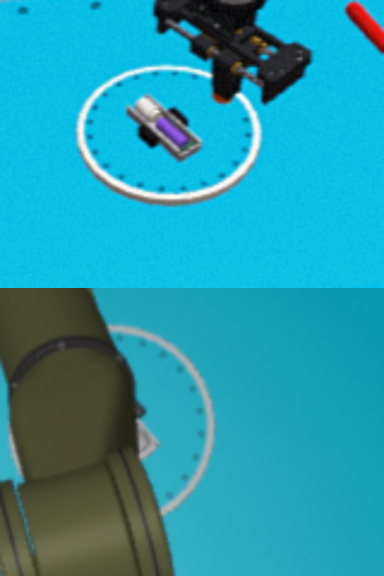

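```bash
cat >> h.py <<'E'
import json,sys
A=np.array([.544,.069])
def purple(c):
    h=cv2.cvtColor(c["img"],cv2.COLOR_RGB2HSV)
    m=cv2.inRange(h,(122,70,50),(150,255,255));m[:195]=0;m[255:]=0;m[:,:262]=0;m[:,340:]=0
    v,u=np.nonzero(m)
    P=np.array([ray(c,p,.07)[:2] for p in zip(u,v)])
    if len(P)<6: return None
    ce=P.mean(0);w,V=np.linalg.eigh(np.cov(P.T));d=V[:,1]
    if d@(ce-A)<0:d=-d
    return np.arctan2(d[1],d[0]),np.arctan2(*(ce-A)[::-1]),len(P)
OFF=[0,0]
def knobang(c):
    """fallback: orange blob on the plate"""
    out=[]
    for s,ce in knob(c):
        p=ray(c,ce,.075)[:2]-A
        if .075<np.hypot(*p)<.115: out.append((np.arctan2(p[1],p[0]),s[4]))
    return out
def look(n=1):
    L=[]
    for _ in range(n):
        t=r.get_state()["clock"];c=r.snapshot("scene");p=purple(c)
        L.append((t,p));print(round(t,3),np.round(p,3).tolist() if p else None,np.round(knobang(c),3).tolist())
    return c
E
python3 - <<'E'
from h import *
c=r.snapshot("scene");t=r.get_state()["clock"]
c0=dict(c);c0["img"]=cv2.imread("pics/scene0.png")[:,:,::-1].copy()
print("ref",purple(c0),knobang(c0));print(t,purple(c),knobang(c))
E
python3 -m pendant '[0,0,0,0,0,0,-0.09, 0,0,0,0,0,0,-0.18, 0,0,0,0,0,0,-0.27, 0,0,0,0,0,0,-0.36, 0,0,0,0,0,0,-0.45, 0,0,0,0,0,0,-0.53, 0,0,0,0,0,0,-0.572, 0,0,0,0,0,0,-0.572]' | head -3; python3 -c "
from h import *
look(2)"
```

```text
ref (np.float64(-1.4865724846877253), np.float64(-1.6706960688644508), 88) [(np.float64(0.10386499776374333), 85)]
4.6 (np.float64(0.807818042529188), np.float64(0.3337257743511781), 86) [(np.float64(2.3834328333403723), 52)]
clock: 5.4
tool_pos: [0.6055, 0.1255, 0.1862]
eef_rot: [0.002, 1.0, -0.0, -0.002]
5.4 [-3.079, 2.578, 63.0] [[-1.37, 92.0]]
5.45 [-2.941, 2.73, 65.0] [[-1.254, 101.0]]
```

The knob runs counterclockwise at about 2.8 rad/s. The tool is already over its circle, so I'll lower it to hover height, let the plate slow, and record the angle.

```bash
cat >> h.py <<'E'
from scipy.integrate import solve_ivp
from scipy.optimize import least_squares
import os
if not os.path.exists("log.json"): json.dump([[4.55,.808+1.562],[5.4,3.204+1.562],[5.45,3.342+1.562]],open("log.json","w"))
def model(p,t):
    # theta at t given theta0,w0 at t=5.4 and inertia scale
    a,b=.0667*p[2],.05*p[2];k=b/a;x=np.asarray(t)-5.4
    return p[0]-k*x+(p[1]+k)*(1-np.exp(-a*x))/a, (p[1]+k)*np.exp(-a*x)-k
def see(n=2):
    L=json.load(open("log.json"))
    for _ in range(n):
        t=r.get_state()["clock"];c=r.snapshot("scene");p=purple(c)
        if p and p[2]>45:
            L.append([t,p[0]+1.562]);
        print(round(t,2),np.round(p,2) if p else None,np.round(knobang(c),2).tolist())
    json.dump(L,open("log.json","w"))
    D=np.array(L);p=np.array([4.766,2.8,1.])
    for i in range(3,len(D)+1):
        th,w=model(p,D[i-1,0]);D[i-1,1]+=2*np.pi*np.round((th-D[i-1,1])/2/np.pi)
        f=lambda q:np.r_[(model(q,D[:i,0])[0]-D[:i,1])/.04,(q[2]-1)/.2]
        p=least_squares(f,p,loss="soft_l1").x
    print("p",p.round(3),"res",f(p)[-6:-1].round(1)*.04)
    t=r.get_state()["clock"];th,w=model(p,t);print("now",round(t,2),"knob",round(th%(2*np.pi),3),"w",round(w,3))
    return p,c
def plan(p,n=12,lead=.05,R=.092,z=.152,dt=.1):
    s=r.get_state();t=s["clock"]+dt*np.arange(1,n+1)+lead
    th=model(p,t)[0]
    X=A[:,None]+R*np.array([np.cos(th),np.sin(th)])
    q=s["tool_pos"] if CMD is None else CMD
    rows=np.c_[-(X[0]-q[0]),X[1]-q[1],np.full(n,q[2]-z)]/.15
    print("tool",s["tool_pos"].round(4));print("maxabs",abs(rows).max());print(", ".join("0,%.2f,%.2f,%.2f,0,0,0"%tuple(x) for x in rows))
CMD=None
E
python3 -m pendant '[0,0,0,0.1,0,0,0, 0,0,0,0.2,0,0,0, 0,0,0,0.207,0,0,0, 0,0,0,0.207,0,0,0, 0,0,0,0.207,0,0,0, 0,0,0,0.207,0,0,0]' | head -3; python3 -c "
from h import *
see()"; python3 -m pendant '[0,0,0,0,0,0,0,0,0,0,0,0,0,0,0,0,0,0,0,0,0,0,0,0,0,0,0,0,0,0,0,0,0,0,0,0,0,0,0,0,0,0,0,0,0,0,0,0,0,0,0,0,0,0,0,0]'|head -2;  python3 -c "
from h import *
see()"; python3 -m pendant '[0,0,0,0,0,0,0,0,0,0,0,0,0,0,0,0,0,0,0,0,0,0,0,0,0,0,0,0,0,0,0,0,0,0,0,0,0,0,0,0,0,0,0,0,0,0,0,0,0,0,0,0,0,0,0,0]'|head -2;  python3 -c "
from h import *
see()"
```

```text
clock: 6.1
tool_pos: [0.6075, 0.1256, 0.1579]
eef_rot: [0.003, 1.0, 0.0, 0.0]
6.1 [-1.17 -1.33 88.  ] [[0.36, 98.0]]
6.15 [-1.08 -1.22 89.  ] [[0.48, 96.0]]
p [4.778 2.747 0.963] res [-0.008  0.012  0.012 -0.028  0.012]
now 6.2 knob 0.622 w 2.572
clock: 7.0
tool_pos: [0.6072, 0.1254, 0.1574]
7.0 [ 0.92  0.41 91.  ] [[2.53, 9.0]]
7.05 [ 1.06  0.5  91.  ] [[2.58, 18.0]]
p [4.779 2.713 1.153] res [ 0.012 -0.06  -0.024  0.024  0.008]
now 7.1 knob 2.74 w 2.289
clock: 7.9
tool_pos: [0.6072, 0.1254, 0.1574]
7.9 [ 2.91  2.2  58.  ] [[-1.68, 86.0]]
7.95 [ 3.04  2.38 59.  ] [[-1.55, 84.0]]
p [4.78  2.714 1.17 ] res [-0.024  0.02   0.004  0.016 -0.012]
now 8.0 knob 4.698 w 2.078
```

```bash
python3 -m pendant '[0,0,0,0,0,0,0,0,0,0,0,0,0,0,0,0,0,0,0,0,0,0,0,0,0,0,0,0,0,0,0,0,0,0,0,0,0,0,0,0,0,0,0,0,0,0,0,0,0,0,0,0,0,0,0,0]'|head -2;  python3 -c "
from h import *
p,c=see(); plan(p,12,.03)"
```

```text
clock: 8.8
tool_pos: [0.6072, 0.1254, 0.1574]
8.8 [-1.49 -1.67 85.  ] [[0.07, 98.0]]
8.85 [-1.37 -1.58 84.  ] [[0.16, 96.0]]
p [4.772 2.701 1.076] res [ 0.004  0.04   0.012 -0.004 -0.024]
now 8.9 knob 0.263 w 1.935
tool [0.6072 0.1254 0.1574]
maxabs 0.913112158356441
0,-0.11,-0.08,0.04,0,0,0, 0,-0.05,0.02,0.04,0,0,0, 0,0.04,0.10,0.04,0,0,0, 0,0.13,0.16,0.04,0,0,0, 0,0.23,0.21,0.04,0,0,0, 0,0.34,0.23,0.04,0,0,0, 0,0.45,0.24,0.04,0,0,0, 0,0.56,0.22,0.04,0,0,0, 0,0.67,0.19,0.04,0,0,0, 0,0.76,0.14,0.04,0,0,0, 0,0.84,0.07,0.04,0,0,0, 0,0.91,-0.01,0.04,0,0,0
```

```bash
python3 -m pendant '[0,-0.11,-0.08,0.04,0,0,0, 0,-0.05,0.02,0.04,0,0,0, 0,0.04,0.10,0.04,0,0,0, 0,0.13,0.16,0.04,0,0,0, 0,0.23,0.21,0.04,0,0,0, 0,0.34,0.23,0.04,0,0,0, 0,0.45,0.24,0.04,0,0,0, 0,0.56,0.22,0.04,0,0,0, 0,0.67,0.19,0.04,0,0,0, 0,0.76,0.14,0.04,0,0,0, 0,0.84,0.07,0.04,0,0,0, 0,0.91,-0.01,0.04,0,0,0]'|head -2;  cat >> h.py <<'E'
def step(cmd,n=12,lead=.03):
    global CMD
    CMD=np.array(cmd);s=r.get_state();p,c=see(1)
    th=model(p,s["clock"])[0];K=A+.095*np.array([np.cos(th),np.sin(th)]);e=s["tool_pos"][:2]-K
    tg=np.array([-np.sin(th),np.cos(th)]);print("err mm: along",(e@tg*1e3).round(1),"radial",(e@[np.cos(th),np.sin(th)]*1e3).round(1))
    plan(p,n,lead);return c
E
python3 -c "
from h import *
step([.4707,.1239,.1514])"
```

```text
clock: 10.1
tool_pos: [0.4698, 0.125, 0.1516]
10.1 [ 0.77  0.31 90.  ] [[2.31, 82.0]]
p [4.779 2.718 1.154] res [ 0.032  0.004 -0.036 -0.06   0.028]
now 10.15 knob 2.445 w 1.656
err mm: along 12.3 radial -2.8
tool [0.4676 0.1219 0.1514]
maxabs 0.9385105037281753
0,0.05,-0.08,-0.00,0,0,0, 0,0.09,-0.17,-0.00,0,0,0, 0,0.12,-0.27,-0.00,0,0,0, 0,0.12,-0.36,-0.00,0,0,0, 0,0.12,-0.46,-0.00,0,0,0, 0,0.10,-0.55,-0.00,0,0,0, 0,0.06,-0.64,-0.00,0,0,0, 0,0.01,-0.72,-0.00,0,0,0, 0,-0.05,-0.79,-0.00,0,0,0, 0,-0.11,-0.85,-0.00,0,0,0, 0,-0.19,-0.90,-0.00,0,0,0, 0,-0.27,-0.94,-0.00,0,0,0
```

```bash
python3 -m pendant '[0,0.05,-0.08,0,0,0,0, 0,0.09,-0.17,0,0,0,0, 0,0.12,-0.27,0,0,0,0, 0,0.12,-0.36,0,0,0,0, 0,0.12,-0.46,0,0,0,0, 0,0.10,-0.55,0,0,0,0, 0,0.06,-0.64,0,0,0,0, 0,0.01,-0.72,0,0,0,0, 0,-0.05,-0.79,0,0,0,0, 0,-0.11,-0.85,0,0,0,0, 0,-0.19,-0.90,0,0,0,0, 0,-0.27,-0.94,0,0,0,0]'|head -2; python3 -c "
from h import *
step([.5112,-.0171,.1514],12,.02)"
```

```text
clock: 11.35
tool_pos: [0.5111, -0.018, 0.1513]
11.35 [ 2.77  2.01 60.  ] [[-1.88, 85.0]]
p [4.778 2.714 1.142] res [ 0.004 -0.032 -0.056  0.04  -0.004]
now 11.4 knob 4.397 w 1.444
err mm: along 2.5 radial -2.0
tool [ 0.5137 -0.0191  0.1514]
maxabs 0.8136590099538688
0,-0.13,-0.03,-0.00,0,0,0, 0,-0.22,-0.04,-0.00,0,0,0, 0,-0.30,-0.03,-0.00,0,0,0, 0,-0.39,-0.02,-0.00,0,0,0, 0,-0.46,0.01,-0.00,0,0,0, 0,-0.54,0.05,-0.00,0,0,0, 0,-0.61,0.10,-0.00,0,0,0, 0,-0.66,0.15,-0.00,0,0,0, 0,-0.72,0.21,-0.00,0,0,0, 0,-0.76,0.28,-0.00,0,0,0, 0,-0.79,0.35,-0.00,0,0,0, 0,-0.81,0.43,-0.00,0,0,0
```

```bash
python3 -m pendant '[0,-0.13,-0.03,0,0,0,0, 0,-0.22,-0.04,0,0,0,0, 0,-0.30,-0.03,0,0,0,0, 0,-0.39,-0.02,0,0,0,0, 0,-0.46,0.01,0,0,0,0, 0,-0.54,0.05,0,0,0,0, 0,-0.61,0.10,0,0,0,0, 0,-0.66,0.15,0,0,0,0, 0,-0.72,0.21,0,0,0,0, 0,-0.76,0.28,0,0,0,0, 0,-0.79,0.35,0,0,0,0, 0,-0.81,0.43,0,0,0,0]'|head -2; python3 -c "
from h import *
c=step([.6327,.0474,.1514],12,.02)
cv2.imwrite('pics/f4.png',cv2.resize(c['img'][150:300,230:430,::-1],None,fx=3,fy=3))"
```

```text
clock: 12.6
tool_pos: [0.6325, 0.0482, 0.1513]
12.6 [-2.46 -1.72 12.  ] [[-0.19, 97.0]]
p [4.778 2.714 1.142] res [ 0.004 -0.032 -0.056  0.04  -0.004]
now 12.65 knob 6.075 w 1.245
err mm: along 3.6 radial -4.1
tool [0.6328 0.0518 0.1516]
maxabs 0.7158982337776797
0,-0.02,0.11,-0.00,0,0,0, 0,-0.02,0.18,-0.00,0,0,0, 0,-0.01,0.26,-0.00,0,0,0, 0,0.01,0.33,-0.00,0,0,0, 0,0.03,0.39,-0.00,0,0,0, 0,0.06,0.46,-0.00,0,0,0, 0,0.10,0.52,-0.00,0,0,0, 0,0.15,0.57,-0.00,0,0,0, 0,0.20,0.61,-0.00,0,0,0, 0,0.25,0.66,-0.00,0,0,0, 0,0.31,0.69,-0.00,0,0,0, 0,0.37,0.72,-0.00,0,0,0
```

View pics/f4.png

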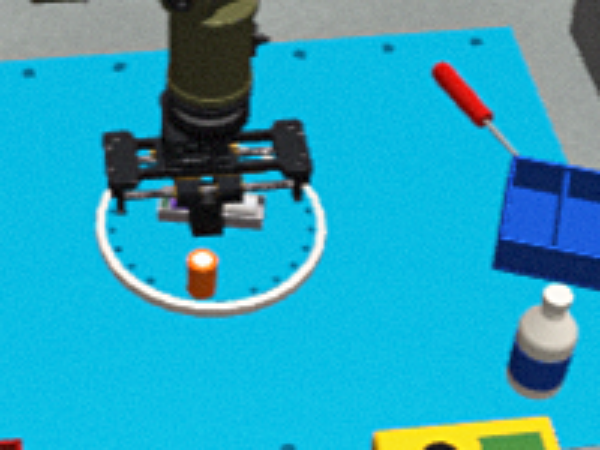

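The picture shows the shut fingertips just above the tag at (202,258) in the crop, with a visible gap, so I'll keep following.

```bash
python3 -m pendant '[0,-0.02,0.11,0,0,0,0, 0,-0.02,0.18,0,0,0,0, 0,-0.01,0.26,0,0,0,0, 0,0.01,0.33,0,0,0,0, 0,0.03,0.39,0,0,0,0, 0,0.06,0.46,0,0,0,0, 0,0.10,0.52,0,0,0,0, 0,0.15,0.57,0,0,0,0, 0,0.20,0.61,0,0,0,0, 0,0.25,0.66,0,0,0,0, 0,0.31,0.69,0,0,0,0, 0,0.37,0.72,0,0,0,0]'|head -2; python3 -c "
from h import *
step([.5772,.1554,.1514],12,.02)"
```

```text
clock: 13.85
tool_pos: [0.5765, 0.1558, 0.1514]
13.85 [-0.36 -0.58 66.  ] [[1.17, 88.0]]
p [4.778 2.712 1.135] res [-0.032 -0.056  0.044  0.004 -0.004]
now 13.9 knob 1.255 w 1.069
err mm: along 1.0 radial -2.3
tool [0.5747 0.157  0.1514]
maxabs 0.6977651324717593
0,0.11,0.03,-0.00,0,0,0, 0,0.17,0.04,-0.00,0,0,0, 0,0.23,0.04,-0.00,0,0,0, 0,0.30,0.03,-0.00,0,0,0, 0,0.36,0.02,-0.00,0,0,0, 0,0.41,0.01,-0.00,0,0,0, 0,0.47,-0.02,-0.00,0,0,0, 0,0.52,-0.04,-0.00,0,0,0, 0,0.57,-0.07,-0.00,0,0,0, 0,0.62,-0.11,-0.00,0,0,0, 0,0.66,-0.15,-0.00,0,0,0, 0,0.70,-0.19,-0.00,0,0,0
```

```bash
python3 -m pendant '[0,0.11,0.03,0,0,0,0, 0,0.17,0.04,0,0,0,0, 0,0.23,0.04,0,0,0,0, 0,0.30,0.03,0,0,0,0, 0,0.36,0.02,0,0,0,0, 0,0.41,0.01,0,0,0,0, 0,0.47,-0.02,0,0,0,0, 0,0.52,-0.04,0,0,0,0, 0,0.57,-0.07,0,0,0,0, 0,0.62,-0.11,0,0,0,0, 0,0.66,-0.15,0,0,0,0, 0,0.70,-0.19,0,0,0,0]'|head -2; python3 -c "
from h import *
step([.4722,.1269,.1514],12,.02)"
```

```text
clock: 15.1
tool_pos: [0.4718, 0.1269, 0.1514]
15.1 [ 0.86  0.37 89.  ] [[2.41, 79.0]]
p [4.777 2.714 1.139] res [-0.052  0.044  0.    -0.016  0.008]
now 15.15 knob 2.472 w 0.902
err mm: along 3.6 radial -2.5
tool [0.4705 0.1254 0.1513]
maxabs 0.5905956885126489
0,0.04,-0.06,-0.00,0,0,0, 0,0.07,-0.11,-0.00,0,0,0, 0,0.09,-0.15,-0.00,0,0,0, 0,0.11,-0.20,-0.00,0,0,0, 0,0.12,-0.25,-0.00,0,0,0, 0,0.13,-0.30,-0.00,0,0,0, 0,0.13,-0.35,-0.00,0,0,0, 0,0.13,-0.40,-0.00,0,0,0, 0,0.13,-0.45,-0.00,0,0,0, 0,0.12,-0.50,-0.00,0,0,0, 0,0.11,-0.55,-0.00,0,0,0, 0,0.10,-0.59,-0.00,0,0,0
```

```bash
python3 -m pendant '[0,0.04,-0.06,0,0,0,0, 0,0.07,-0.11,0,0,0,0, 0,0.09,-0.15,0,0,0,0, 0,0.11,-0.20,0,0,0,0, 0,0.12,-0.25,0,0,0,0, 0,0.13,-0.30,0,0,0,0, 0,0.13,-0.35,0,0,0,0, 0,0.13,-0.40,0,0,0,0, 0,0.13,-0.45,0,0,0,0, 0,0.12,-0.50,0,0,0,0, 0,0.11,-0.55,0,0,0,0, 0,0.10,-0.59,0,0,0,0]'|head -2
python3 -c "
from h import *
step([.4572,.0384,.1514],12,.02)"
python3 -m pendant '[0,0,0,-0.2,0,0,0, 0,0,0,-0.4,0,0,0, 0,0,0,-0.6,0,0,0, 0,0,0,-0.8,0,0,0, 0,0,0,-1,0,0,0, 0,0,0,-1,0,0,0, 0,0,0,-1,0,0,0, 0,0,0,-1,0,0,0, 0,0,0,-1,0,0,0, 0,0,0,-1,0,0,0, 0,0,0,-1,0,0,0, 0,0,0,-1,0,0,0]'|head -2
for i in 1 2 3 4 5 6 7 8 9 10; do python3 -m pendant '[0,0,0,0,0,0,0, 0,0,0,0,0,0,0, 0,0,0,0,0,0,0, 0,0,0,0,0,0,0, 0,0,0,0,0,0,0, 0,0,0,0,0,0,0, 0,0,0,0,0,0,0, 0,0,0,0,0,0,0, 0,0,0,0,0,0,0, 0,0,0,0,0,0,0, 0,0,0,0,0,0,0, 0,0,0,0,0,0,0]' >/dev/null; done
python3 -c "
from h import *
look(1)"
python3 -m pendant '[0,0,0,0,0,0,0, 0,0,0,0,0,0,0, 0,0,0,0,0,0,0, 0,0,0,0,0,0,0, 0,0,0,0,0,0,0, 0,0,0,0,0,0,0, 0,0,0,0,0,0,0, 0,0,0,0,0,0,0, 0,0,0,0,0,0,0, 0,0,0,0,0,0,0, 0,0,0,0,0,0,0, 0,0,0,0,0,0,0]'
python3 -c "
from h import *
c=look(1);cv2.imwrite('pics/end.png',c['img'][:,:,::-1])"
```

```text
clock: 16.35
tool_pos: [0.457, 0.0384, 0.1513]
16.35 [ 1.99  1.19 83.  ] [[-2.75, 80.0]]
p [4.779 2.707 1.128] res [ 0.04   0.004  0.008  0.04  -0.044]
now 16.4 knob 3.549 w 0.762
err mm: along -2.8 radial -2.8
tool [0.4572 0.0372 0.1513]
maxabs 0.38799415214024047
0,-0.04,-0.09,-0.00,0,0,0, 0,-0.06,-0.13,-0.00,0,0,0, 0,-0.09,-0.16,-0.00,0,0,0, 0,-0.12,-0.20,-0.00,0,0,0, 0,-0.15,-0.23,-0.00,0,0,0, 0,-0.18,-0.26,-0.00,0,0,0, 0,-0.21,-0.29,-0.00,0,0,0, 0,-0.24,-0.31,-0.00,0,0,0, 0,-0.28,-0.33,-0.00,0,0,0, 0,-0.32,-0.35,-0.00,0,0,0, 0,-0.35,-0.37,-0.00,0,0,0, 0,-0.39,-0.38,-0.00,0,0,0
clock: 17.6
tool_pos: [0.4567, 0.0392, 0.3011]
29.6 [-1.059, -1.245, 88.0] [[0.46, 86.0]]
clock: 30.85
tool_pos: [0.4568, 0.0391, 0.3014]
eef_rot: [0.002, 1.0, 0.0, 0.0]
contact_force: [-0.3, -0.1, -0.5]
opening: 0.002
finger_force: 0.0
30.85 [-1.063, -1.252, 87.0] [[0.453, 90.0]]
```

View pics/end.png

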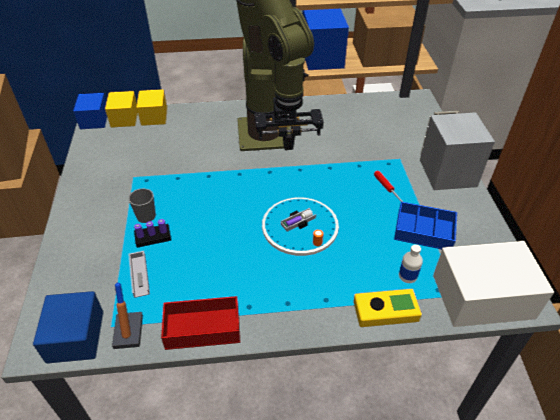

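The plate is at rest: the knob reads 0.46 and then 0.45 rad, 1.25 s apart. The knob sits at (318,238), the tool is about 0.2 m above it, and the bystanders have not moved.

```bash
python3 -c "
from plant import r
print(r.finish_job())"
```

```text
the job is handed in; nothing more can be done
None
```

I spun the plate and followed the tag for about 7 s while it coasted from about 1.9 to 0.76 rad/s, then let it come to rest with the tool about 0.2 m above the knob and handed the job in; no verdict came back, and the spin was faster than asked, roughly 2.9 rad/s at release by my estimate (about 2.1 asked, 3.14 limit).

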